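# Hold a filter pot's bayonet cap at its vent position

## Task

Slide the red bayonet cap out through the open end of its parking dock, push it down fully home into the mouth of the blue air filter pot with its lugs in the slots (bar in line with the white marks), and twist it clockwise, seen from above, half-way until the bar points at the yellow vent marks; stop well short of the red lock marks, where it would click shut. A spring turns the cap back when it is let go, so finish while still gripping it there, still and fully home, and leave the other things on the bench where they are.

Things in the scene. Friction and masses are not known exactly. Their poses are not given: they have to be found in the camera images.
- cap: Bayonet cap, loose, about 0.2 kg (0.14 to 0.28): a red disc 68 mm across, 6 mm thick, with a black bar grip on top and a steel plug with two lugs below. Origin at the centre of the disc's underside, z up, x along the bar and the lugs. A half turn about z makes no difference. It starts in the dock, bar along the dock's x.
- cap_bar (a point): Centre of the cap's black bar grip (white line on top), 36 mm above the cap's origin: 60 mm long along the cap's x, 22 mm wide along y, from 20 to 52 mm above the origin, on a slim hub 21 mm across.
- cap_foot (a point): Lower end of the cap's steel plug, on its axis 19 mm below the cap's origin. Plug 36 mm across with chamfered foot; lugs on the cap's +x and -x, 54 mm over both, 10 mm wide, 10 to 17 mm below the cap's origin.
- cap_dock: Parking dock, fixed to the bench: 110 x 110 mm, 49 mm high, black with orange lips; origin at the centre of its underside, z up. A channel along its x holds the cap: the disc lies on ledges 35 mm above the bench (height of the cap's origin). Channel 73 mm wide at the disc, 44 mm below it. Open only at the -x end; a stop closes it at x = +43 mm.
- dock_mouth (a point): Open end of the dock, at its x = -55 mm, 35 mm above the bench. Orange lips (underside 44 mm, top 49 mm above the bench) overhang the disc along the whole dock and leave a 50 mm wide gap, so the cap cannot be lifted out: it must slide along the dock's -x until its origin is more than 34 mm past this point.
- filter_pot: Air filter pot, blue, 100 mm across on a 130 mm square grey foot, screwed to the bench, brass hose stubs on +y and -y; origin at the centre of its underside, z up, rim 70 mm above. Marks on the rim: white in line with the slots (+x, -x), yellow 45 degrees clockwise of them seen from above (vent), red 90 degrees clockwise (lock).
- pot_mouth (a point): Centre of the pot's mouth, level with the rim, 70 mm above the bench. With the cap fully home the cap's origin lies here. Flange 8 mm thick with a keyhole: a round hole 41 mm across and two slots 15 mm wide along the pot's +x and -x, 61 mm over both.
- vent_mark: Yellow vent mark of the filter pot. Its origin lies on the pot's axis at the pot's underside; its x axis points to the yellow mark, 45 degrees clockwise of the pot's x seen from above. At the vent position the cap's x axis lies along this x axis (either way round).
- return_ring (a joint): Sprung ring inside the pot that the cap's lugs push round: 0 at rest, grows clockwise (rad), stop at 1.4. The lugs meet it after about 0.1 rad of cap turn, so it reads about 0.67 at the vent position; beyond 1.1 the cap clicks locked. Its spring returns it to 0 and resists with 0.04 to 0.15 N m.
- tape_measure: Yellow tape measure, 67x80x35 mm, bystander; origin at the centre of its underside.
- masking_tape: Roll of cream masking tape, 105 mm across, 24 mm high, bystander; origin at the centre of its underside.
- pliers: Red-handled pliers, 60x181x14 mm, bystander; origin at the centre of their underside.
- wrench: Steel wrench, 39x220x7 mm, bystander; origin at the centre of its underside.
- offcut: Dark walnut offcut, 50x160x25 mm, bystander; origin at the centre of its underside.
There are look-alikes about, which are no part of the job. Of the things that look like the filter_pot, the larger one is meant.

How it is judged:
By the outcome, as a careful person would: the job done as asked, in the order asked, and still so for the second after the job is handed in, while the arm keeps its last pose, push and grip.
It also fails if it takes over 58 s, if anything falls off the work surface, if the arm or the gripper's body presses on something with over 40 N, if the wrist force passes 120 N, or if a joint passes its speed limit or range.

## Robot

A 7-joint arm with a two-finger parallel gripper is mounted at the origin on a cart in front of the work surface, level with it; the furniture and walls round the work are solid. World frame = base frame: x ahead of the robot, y to its left, z up, the work surface at z = 0. Lengths are in m, angles in degrees, forces in N, time in s.
With the tool pointing down it reaches from about 0.425 to 0.875 m from the base axis. Payload 4.7 kg.
Tool frame: the origin (TCP) lies midway between the tips of the shut fingers; the grasp point (between the pads) lies 19 mm behind it; z points along the fingers, y is the direction in which the jaws open and shut (so a half turn about z gives the same grasp; the last joint's range is limited). The gripper opens to 87 mm and grips with 3 to 60 N. Pads are 19 mm wide; open, the fingers measure 117 mm over their backs; the gripper's body (75 mm by 190 mm) begins 51 mm behind the grasp point.
Start: joints at [0.808, 18.392, -4.016, 83.108, 1.295, 78.541, -3.26], TCP at [0.65, -0, 0.223] pointing down, gripper open.
Joint ranges: [-163.93, 163.93], [-17.29, 119.83], [-79.2, 71.16], [3.27, 140.29], [-89.18, 269.18], [5.43, 117.66], [-154.24, 154.24]. Speed limits (degrees/s): [147.25, 147.25, 180, 180, 180, 180, 180].

## Interface

Orientations are given as [roll, pitch, yaw] about the fixed x, y, z axes, in that order (R = Rz(yaw) Ry(pitch) Rx(roll)).
In Python, from cell import env gives the robot as it stands.
- The arm moves only by the tool apply_moves, never from a script. Its argument "targets" is a list of rows, each a list of 2 entries, a list of its own where there are three numbers: the shift along the world's x, y, z in mm, then the turn, a rotation vector about the world's x, y, z in rad. A call has 1 to 8 rows; each row is the pose to reach, as a shift and turn from the pose commanded when the call began; what a row does not reach only later rows make up. A row lasts 1/10 s, in which the tool goes at most 50 mm and 8.59 degrees, less where a joint would pass 70% of its speed; a pose out of reach is approached as far as the arm can. A call with a gripper value outside its range is refused whole. "hand" is the finger opening in mm, from 0 to 87, set as the call begins (left out, the last holds). The fingers move at their own pace and stop on an object; "squeeze" is the grip in N (left out, the last holds). Time passes only in rows, so rows that repeat a pose let the fingers close. It gives the time, the measured TCP pose, the force and the opening at its end, in the units of the state.
- env.get_obs(): the state, without advancing time (a new reading comes with each control period).
- env.read_camera(name): name is "scene" or "side" or "wrist"; returns a dict with "image" (400x640x3 uint8, red, green, blue), "camera_matrix" (3x3 intrinsics, pixels), "camera_from_world" (4x4, takes a point from world to camera coordinates); the wrist camera has in their place "mount" (4x4, takes a point from camera to tool coordinates, whose origin is the TCP and whose axes are the flange's). Camera axes: x right, y down, z forward; pixel columns grow to the right and rows downward; lengths in m; the calibration is good to about 2 mm. A picture is of the moment at which its call begins: read the wrist's pose just before it. There is no depth.
- env.sign_off(): hands the job in, once; it reports no verdict.
Trained networks look in a picture, given as the dict that the camera call returned (one of the last four; its "shot" number tells which), for a name from the list of things; names that differ only in an ending like _2 or _b are one class to them, and where a whole thing is asked for, a point or a joint stands for the part that bears it (a point fixed in the world has none). Each returns a list of dicts, best first, with "conf" (0 to 1); they miss things now and then, are a little off and sometimes report something else, mostly with a low value. They report only what shows in the picture. A call takes as long as a camera call. They do not tell look-alikes from the thing itself.
- env.regions_of(picture, target): "region" (400x640 bool, what is visible of it) and "rect" ([left, top, right, bottom] in pixels, round what is visible of it).
The state is a dict: "time_s": time; "qpos": joint angles; "joint_velocities": joint speeds; "effort": joint torques, N m; "tool_pos": TCP position; "tool_rot": TCP orientation; "force": force on the tool from outside, world axes, zero at the start; "wrist_torque": the same for the moment, N m; "grip_width": finger opening in m.
Only numpy, scipy, OpenCV 4.12 (cv2) and the standard library are available. Lean on these libraries where they do the work, as an engineer would, in place of code of your own. Each camera call takes 0.05 s, during which the arm holds its last target. There are 200 camera calls.

## Working session

There is one attempt and no reset: what is moved stays moved. The work goes in short steps, Python scripts to look and compute and a tool call to move; the robot and the scene stay as the last step left them, time stands still between calls to the robot, and variables do not carry over. Pictures are saved under pics/ and viewed, about 8 in all and at most 12, crops included, and the job is handed in when it is done.

Besides the shell and the picture viewer there is one more tool, called as name([rows], argument=value, ...), one row to a line, values as JSON. apply_moves: Moves the arm, as the interface text tells. Its arguments: {"type":"object","properties":{"targets":{"type":"array","items":{"type":"array"}},"hand":{"type":"number"},"squeeze":{"type":"number"}},"required":["targets"]}

```bash
mkdir -p pics
cat > h.py <<'E'
import numpy as np, cv2, json
from cell import env
from scipy.spatial.transform import Rotation as R
def save(n,im,s=1):
    im=np.ascontiguousarray(im[...,::-1]); 
    if s!=1: im=cv2.resize(im,None,fx=s,fy=s,interpolation=cv2.INTER_CUBIC)
    cv2.imwrite(f'pics/{n}.png',im)
def cw(p):  # world_from_cam
    return np.linalg.inv(p['camera_from_world'])
def ray(p,uv,z,W=None):
    W=cw(p) if W is None else W
    d=W[:3,:3]@np.linalg.inv(p['camera_matrix'])@np.array([uv[0],uv[1],1.])
    o=W[:3,3]; return o+d*(z-o[2])/d[2]
def proj(p,X,W=None):
    C=p['camera_from_world'] if W is None else np.linalg.inv(W)
    c=C[:3,:3]@np.asarray(X,float)+C[:3,3]; q=p['camera_matrix']@c; return q[:2]/q[2]
def wrist():
    o=env.get_obs(); p=env.read_camera('wrist')
    T=np.eye(4); T[:3,:3]=R.from_euler('xyz',o['tool_rot'],degrees=True).as_matrix(); T[:3,3]=o['tool_pos']
    return p,T@p['mount'],o
E
python3 - <<'E'
from h import *
print(env.get_obs())
a=env.read_camera('scene'); b=env.read_camera('side')
for n,p in (('scene',a),('side',b)):
    save(n,p['image'])
    for t in ['cap','cap_dock','filter_pot','tape_measure','masking_tape','pliers','wrench','offcut']:
        for r in env.regions_of(p,t):
            if r['conf']>.2:
                x=r['rect']; c=((x[0]+x[2])/2,(x[1]+x[3])/2)
                print(n,t,round(r['conf'],2),x,ray(p,c,.03).round(3))
w,W,o=wrist(); save('wrist',w['image'])
print(w['mount'].round(3),w['camera_matrix'])
E
```

```text
{'time_s': 0.0, 'qpos': array([ 0.80940083, 18.43862673, -4.01582449, 83.17625482,  1.29435296,
       78.54146729, -3.25843906]), 'joint_velocities': array([0.0138995 , 0.0196041 , 0.02050042, 0.05587785, 0.02042974,
       0.00840509, 0.00686704]), 'effort': array([-2.58547143e-04, -4.91284704e+01, -4.03903294e-01, -3.12526345e+01,
       -6.40594075e-02,  4.37659642e-02,  1.61017233e-04]), 'tool_pos': array([ 6.49429803e-01, -6.18058960e-05,  2.21454618e-01]), 'tool_rot': array([-1.79888863e+02,  5.15031050e-03,  9.00020936e+01]), 'force': array([ 0.63590535, -0.36204998,  0.76087212]), 'wrist_torque': array([ 0.04473301,  0.00307749, -0.03740377]), 'grip_width': 0.08715443041794135}
scene cap 0.75 [351.5, 136.2, 369.1, 154.2] [ 0.595 -0.307  0.03 ]
scene cap_dock 0.84 [339.1, 137.8, 376.2, 163.0] [ 0.58  -0.271  0.03 ]
scene filter_pot 0.64 [240.2, 206.6, 289.5, 253.2] [0.521 0.303 0.03 ]
scene filter_pot 0.63 [255.4, 259.8, 291.9, 290.6] [0.356 0.41  0.03 ]
scene tape_measure 0.52 [297.2, 167.4, 317.3, 180.9] [ 0.624 -0.011  0.03 ]
scene masking_tape 0.88 [205.9, 277.7, 242.2, 3
[... 619 characters left out ...]
21.6] [ 0.649 -0.034  0.03 ]
side masking_tape 0.78 [263.7, 131.8, 287.9, 150.4] [0.425 0.517 0.03 ]
side masking_tape 0.21 [324.3, 249.1, 370.1, 290.4] [ 0.578 -0.29   0.03 ]
side pliers 0.64 [295.4, 140.9, 319.6, 157.3] [0.559 0.429 0.03 ]
side wrench 0.74 [272.1, 304.1, 321.7, 366.3] [ 0.395 -0.495  0.03 ]
side wrench 0.25 [327.8, 307.9, 377.0, 358.0] [ 0.543 -0.51   0.03 ]
side offcut 0.68 [331.7, 306.5, 374.7, 356.6] [ 0.546 -0.506  0.03 ]
[[ 0.001 -0.969 -0.247  0.066]
 [ 1.     0.001  0.001 -0.   ]
 [-0.001 -0.247  0.969 -0.162]
 [ 0.     0.     0.     1.   ]] [[331.18685633   0.         321.99308222]
 [  0.         331.18685633 195.22367455]
 [  0.           0.           1.        ]]
```

View pics/scene.png

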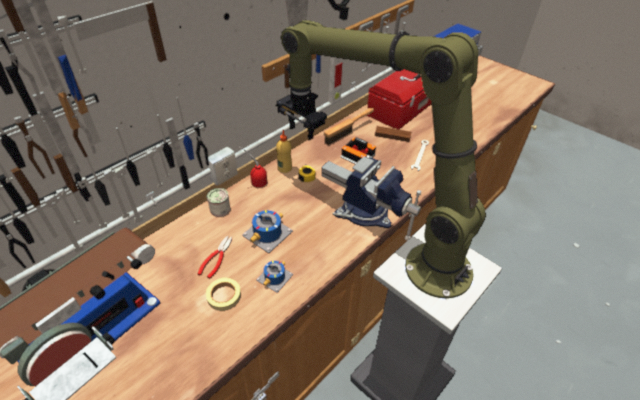

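View pics/side.png

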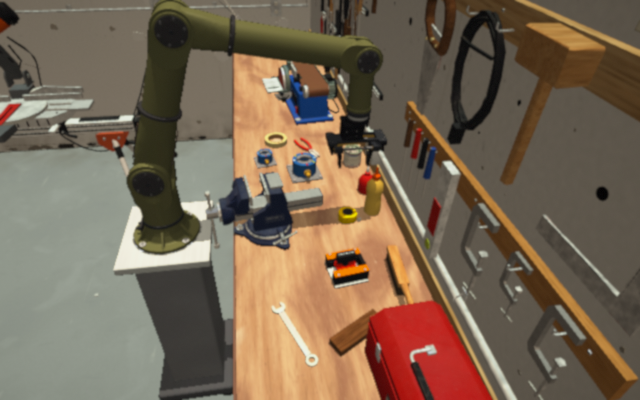

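The scene view shows these look-alikes. The large pot is at scene px (265,230) and the small look-alike pot at (273,275); I choose the larger. The cap in the dock is at (360,145). The red knob at (259,177) is no cap, and the "cap" the side camera reports at (305,167) is the pot. A vise stands between dock and pot. Next I look at the dock from close by.

apply_moves([
  [[-10,-45,0],[0,0,0]],
  [[-20,-90,0],[0,0,0]],
  [[-35,-135,0],[0,0,0]],
  [[-45,-180,0],[0,0,0]],
  [[-60,-225,0],[0,0,0]],
  [[-65,-260,0],[0,0,0]],
  [[-65,-260,0],[0,0,0]],
  [[-65,-260,0],[0,0,0]],
])

```text
time_s: 1.75
tool_pos: [0.5847, -0.2609, 0.2225]
tool_rot: [180.0, -0.0, 89.9]
force: [0.5, 0.5, 0.6]
grip_width: 0.0869
```

Run:
```python
from h import *
w,W,o=wrist(); save('w1',w['image']); print(o['tool_pos'],o['tool_rot'],o['force'])
for t in ['cap','cap_bar','cap_dock']:
    for r in env.regions_of(w,t):
        x=r['rect']; m=r['region'].astype(np.uint8); M=cv2.moments(m); c=(M['m10']/M['m00'],M['m01']/M['m00'])
        rr=cv2.minAreaRect(cv2.findNonZero(m)); print(t,round(r['conf'],2),x,c,rr,ray(w,c,.04,W).round(4))
```

```text
[ 0.58466238 -0.26093712  0.22252075] [ 1.79992462e+02 -2.05797740e-02  8.98659299e+01] [0.54776    0.45417433 0.61985668]
cap 0.91 [277.6, 164.5, 341.7, 214.5] (310.26188734455013, 187.74871982443307) ((309.8231201171875, 187.58462524414062), (46.01688003540039, 65.49034118652344), 82.87498474121094) [ 0.5724 -0.2743  0.04  ]
cap_bar 0.7 [280.6, 159.5, 345.9, 211.6] (310.42887624466573, 187.87019914651495) ((310.21343994140625, 187.92071533203125), (47.3751335144043, 66.25892639160156), 83.6598129272461) [ 0.5726 -0.2745  0.04  ]
cap_dock 0.71 [259.0, 128.3, 372.6, 238.1] (320.16128601921025, 179.30149413020277) ((315.9688720703125, 182.54075622558594), (101.96471405029297, 107.97187805175781), 82.3595962524414) [ 0.583  -0.2652  0.04  ]
```

View pics/w1.png

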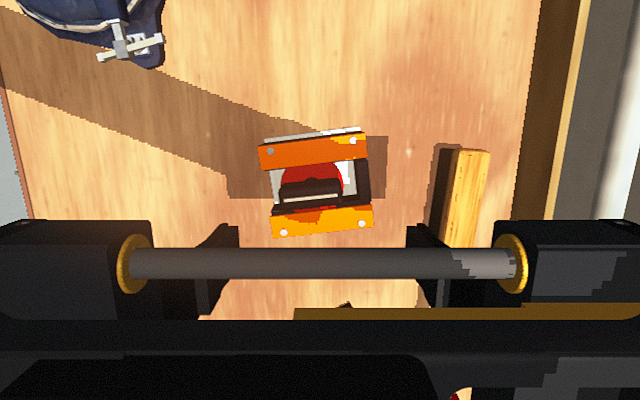

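The wrist view shows the dock with its black stop on the right (362,180) and its open end on the left, towards -x. The cap is at (310,188) and the dock's yaw is about +7 to 8 degrees. I turn the jaws across the bar, go lower and measure more finely.

apply_moves([
  [[0,0,-10],[0,0,-0.145]],
  [[0,0,-20],[0,0,-0.29]],
  [[0,0,-30],[0,0,-0.435]],
  [[0,0,-40],[0,0,-0.58]],
  [[0,0,-50],[0,0,-0.725]],
  [[0,0,-60],[0,0,-0.87]],
  [[0,0,-60],[0,0,-1.015]],
  [[0,0,-60],[0,0,-1.16]],
])

```text
time_s: 2.75
tool_pos: [0.5854, -0.2582, 0.162]
tool_rot: [-179.9, 0.0, 23.3]
force: [0.0, 0.5, -0.3]
grip_width: 0.0869
```

apply_moves([
  [[-3,-4,-5],[0,0,-0.14]],
  [[-6,-8,-10],[0,0,-0.28]],
  [[-6,-8,-10],[0,0,-0.28]],
  [[-6,-8,-10],[0,0,-0.28]],
])

```text
time_s: 3.15
tool_pos: [0.5795, -0.2668, 0.1527]
tool_rot: [-180.0, -0.0, 7.8]
force: [-0.9, -0.4, 0.5]
grip_width: 0.0872
```

Run:
```python
from h import *
w,W,o=wrist(); print(o['tool_pos'],o['tool_rot'],o['force'],o['qpos'])
np.savez('w2.npz',im=w['image'],W=W,K=w['camera_matrix'])
for t in ['cap','cap_bar','cap_dock']:
    for r in env.regions_of(w,t)[:2]:
        m=r['region'].astype(np.uint8); M=cv2.moments(m); c=(M['m10']/M['m00'],M['m01']/M['m00'])
        print(t,round(r['conf'],2),r['rect'],c,ray(w,c,.049,W).round(4))
# orthorectify at lip top z=.049 : 0.25 mm px
def ortho(z,cx,cy,s=.00025,n=640):
    P=np.linalg.inv(W); K=w['camera_matrix']
    # pixel (i right=+x? ) right = -y, up=+x
    A=np.array([[0,-s,cx+s*n/2],[-s,0,cy+s*n/2],[0,0,z],[0,0,1]])
    H=K@P[:3]@A
    return cv2.warpPerspective(w['image'],np.linalg.inv(H),(n,n))
a=ortho(.049,.575,-.27); save('o_lip',a)
hsv=cv2.cvtColor(a,cv2.COLOR_RGB2HSV)
m=cv2.inRange(hsv,(8,180,150),(24,255,255)); n,l,st,ce=cv2.connectedComponentsWithStats(m)
for i in range(1,n):
    if st[i,4]>1500:
        pts=cv2.findNonZero((l==i).astype(np.uint8)); rr=cv2.minAreaRect(pts); b=cv2.boxPoints(rr)
        print(st[i,4],[(round(.575+.08-.00025*v,4),round(-.27+.08-.00025*u,4)) for u,v in b],np.array(rr[1])*.25,rr[2])
save('w2',w['image'])
```

```text
[ 0.57951674 -0.26679792  0.15265811] [-1.79980139e+02 -5.89542253e-03  7.77417968e+00] [-0.87216636 -0.36131321  0.53476067] [ 10.43340811  19.36544324  14.8383184   90.70239024  -5.1861138
  70.61141173 -56.03317678]
cap 0.77 [296.7, 158.5, 360.7, 249.9] (326.19177772758076, 201.56426473910096) [ 0.5741 -0.2721  0.049 ]
cap_bar 0.64 [296.5, 161.3, 357.5, 248.0] (326.25826589595374, 201.57734104046241) [ 0.5741 -0.2721  0.049 ]
cap_dock 0.73 [266.1, 127.6, 390.1, 249.3] (326.6461276425208, 177.785392245266) [ 0.5941 -0.2696  0.049 ]
38878 [(np.float32(0.6374), np.float32(-0.2894)), (np.float32(0.6406), np.float32(-0.3148)), (np.float32(0.5402), np.float32(-0.3275)), (np.float32(0.537), np.float32(-0.3021))] [101.17697144  25.62831497] 82.78865051269531
38900 [(np.float32(0.6282), np.float32(-0.2154)), (np.float32(0.6313), np.float32(-0.2406)), (np.float32(0.5301), np.float32(-0.253)), (np.float32(0.527), np.float32(-0.2278))] [101.96759796  25.38708878] 83.00231170654297
```

View pics/o_lip.png

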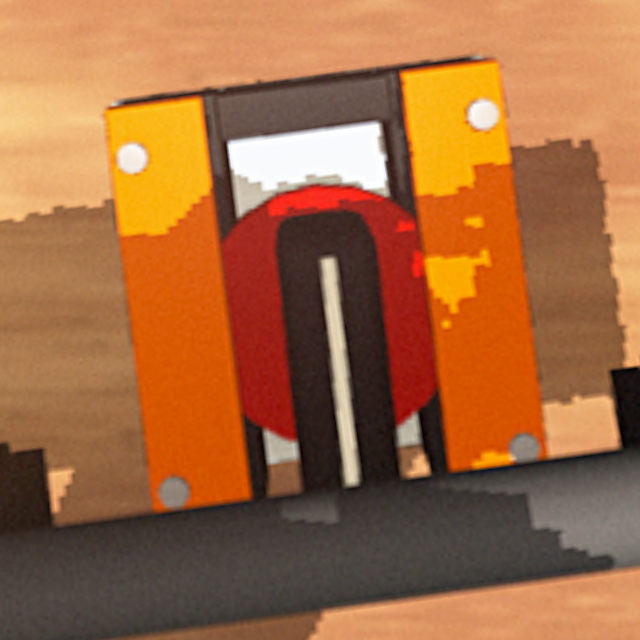

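The ortho view shows the dock's yaw at 7.1 deg with the lip gap centred on the line through (0.5798,-0.2719). The cap's centre is near (0.5735,-0.2727), on that line. Lip gap and lengths match the description. Going down to grasp.

apply_moves([
  [[-6,-6,-25],[0,0,-0.012]],
  [[-6,-6,-55],[0,0,-0.012]],
  [[-6,-6,-80],[0,0,-0.012]],
  [[-6,-6,-96],[0,0,-0.012]],
  [[-6,-6,-96],[0,0,-0.012]],
])

```text
time_s: 3.85
tool_pos: [0.5714, -0.2731, 0.0541]
tool_rot: [-179.9, 0.2, 6.9]
force: [0.3, 0.7, -0.8]
grip_width: 0.0873
```

apply_moves([
  [[0,0,0],[0,0,0]],
  [[0,0,0],[0,0,0]],
  [[0,0,0],[0,0,0]],
  [[0,0,0],[0,0,0]],
  [[0,0,0],[0,0,0]],
  [[0,0,0],[0,0,0]],
], hand=10, squeeze=40)

```text
time_s: 4.45
tool_pos: [0.5731, -0.2741, 0.0569]
tool_rot: [180.0, -0.0, 6.8]
force: [0.4, 0.1, 0.8]
grip_width: 0.047
```

apply_moves([
  [[0,0,0],[0,0,0]],
  [[0,0,0],[0,0,0]],
  [[0,0,0],[0,0,0]],
  [[0,0,0],[0,0,0]],
  [[0,0,0],[0,0,0]],
  [[0,0,0],[0,0,0]],
])

```text
time_s: 5.05
tool_pos: [0.573, -0.2735, 0.0565]
tool_rot: [-180.0, 0.0, 6.8]
force: [-1.2, 2.5, 0.5]
grip_width: 0.0212
```

apply_moves([
  [[-5,-0.6,0],[0,0,0]],
  [[-15,-1.9,0],[0,0,0]],
  [[-25,-3.1,0],[0,0,0]],
  [[-35,-4.4,0],[0,0,0]],
  [[-45,-5.6,0],[0,0,0]],
  [[-50,-6.2,0],[0,0,0]],
])

```text
time_s: 5.65
tool_pos: [0.5212, -0.2808, 0.0565]
tool_rot: [180.0, 0.1, 6.7]
force: [0.1, 0.7, -1.6]
grip_width: 0.0214
```

apply_moves([
  [[-10,-1.2,0],[0,0,0]],
  [[-22,-2.7,0],[0,0,0]],
  [[-34,-4.2,0],[0,0,0]],
  [[-44,-5.5,0],[0,0,0]],
  [[-48,-6,0],[0,0,0]],
  [[-48,-6,0],[0,0,0]],
])

```text
time_s: 6.25
tool_pos: [0.4743, -0.2865, 0.0566]
tool_rot: [180.0, 0.0, 6.8]
force: [0.7, -0.4, -2.1]
grip_width: 0.0216
```

apply_moves([
  [[0,0,20],[0,0,0]],
  [[0,0,60],[0,0,0]],
  [[0,0,105],[0,0,0]],
  [[0,0,150],[0,0,0]],
  [[15,0,190],[0,0,0.1]],
  [[40,25,210],[0,0,0.24]],
  [[65,60,220],[0,0,0.38]],
  [[90,95,220],[0,0,0.52]],
])

```text
time_s: 7.05
tool_pos: [0.5673, -0.1904, 0.2793]
tool_rot: [179.8, -0.2, 36.9]
force: [0.3, -0.7, -2.2]
grip_width: 0.0213
```

apply_moves([
  [[10,45,0],[0,0,0.13]],
  [[15,90,0],[0,0,0.26]],
  [[10,135,0],[0,0,0.39]],
  [[0,180,0],[0,0,0.52]],
  [[-10,225,0],[0,0,0.65]],
  [[-20,270,0],[0,0,0.78]],
  [[-25,315,0],[0,0,0.91]],
  [[-30,355,0],[0,0,0.93]],
])

```text
time_s: 7.85
tool_pos: [0.5344, 0.167, 0.2769]
tool_rot: [180.0, -0.1, 90.2]
force: [0.4, -0.4, -2.4]
grip_width: 0.022
```

apply_moves([
  [[-2,35,0],[0,0,0]],
  [[-2,35,0],[0,0,0]],
  [[-2,35,0],[0,0,0]],
  [[-2,35,0],[0,0,0]],
])

```text
time_s: 8.25
tool_pos: [0.5335, 0.1976, 0.2764]
tool_rot: [180.0, 0.0, 89.8]
force: [0.2, 0.1, -2.0]
grip_width: 0.0217
```

Run:
```python
from h import *
w,W,o=wrist(); print(o['tool_pos'],o['tool_rot'],o['force'],o['qpos'],o['grip_width'])
for t in ['filter_pot','cap','cap_bar']:
    for r in env.regions_of(w,t)[:3]:
        x=r['rect']; print(t,round(r['conf'],2),x,ray(w,((x[0]+x[2])/2,(x[1]+x[3])/2),.06,W).round(4))
save('w3',w['image'])
```

```text
[0.53350294 0.19761103 0.27641113] [1.79994185e+02 4.74238417e-02 8.98041854e+01] [ 0.21312924  0.0765621  -1.97426702] [-13.98902808   7.72991751 -10.04221614  89.97111528   1.40180022
  82.43232308 -24.322622  ] 0.021725730065786847
filter_pot 0.69 [140.4, 0.0, 222.8, 36.5] [0.3884 0.357  0.06  ]
filter_pot 0.62 [254.5, 6.1, 370.4, 153.6] [0.5237 0.2961 0.06  ]
cap 0.83 [263.2, 170.7, 378.0, 311.0] [0.532  0.1094 0.06  ]
cap_bar 0.59 [265.8, 170.8, 380.9, 306.8] [0.5353 0.1121 0.06  ]
```

View pics/w3.png

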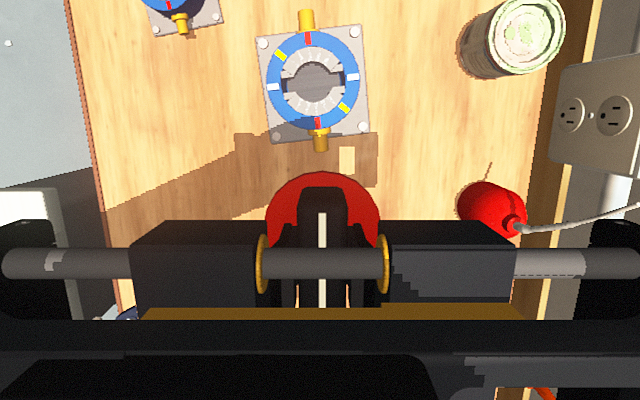

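The wrist view shows the larger pot at (312,80) with its white marks at (272,86) and (352,77), so the pot's yaw is about +6 deg. The yellow marks are at (344,107) and (280,55), and the small look-alike is at top left (180,15). The cap is held upright at (322,205). I turn to about 186 deg, which keeps joint 7 mid-range for the twist, and look from closer.

apply_moves([
  [[10,14,-5],[0,0,0.145]],
  [[20,28,-10],[0,0,0.29]],
  [[30,42,-20],[0,0,0.435]],
  [[40,56,-30],[0,0,0.58]],
  [[50,70,-40],[0,0,0.725]],
  [[60,84,-50],[0,0,0.87]],
  [[70,98,-60],[0,0,1.015]],
  [[82,106,-70],[0,0,1.16]],
])

```text
time_s: 9.25
tool_pos: [0.6152, 0.3057, 0.2061]
tool_rot: [180.0, -0.0, 156.7]
force: [-0.9, 0.3, -1.4]
grip_width: 0.022
```

apply_moves([
  [[0,0,0],[0,0,0.14]],
  [[0,0,0],[0,0,0.28]],
  [[0,0,0],[0,0,0.42]],
  [[0,0,0],[0,0,0.525]],
  [[0,0,0],[0,0,0.525]],
  [[0,0,0],[0,0,0.525]],
  [[0,0,0],[0,0,0.525]],
])

```text
time_s: 9.95
tool_pos: [0.6152, 0.3044, 0.2066]
tool_rot: [-180.0, 0.0, -173.7]
force: [0.7, 0.9, -2.0]
grip_width: 0.0218
```

```bash
cat > pot.py <<'E'
from h import *
import sys
w,W,o=wrist(); print(o['tool_pos'],o['tool_rot'],o['force'],o['qpos'],o['grip_width'])
s=.00025;n=560;cx,cy,z=.525,.296,.07
A=np.array([[s,0,cx-s*n/2],[0,-s,cy+s*n/2],[0,0,z],[0,0,1]])  # right=+x, up=+y
H=w['camera_matrix']@np.linalg.inv(W)[:3]@A
a=cv2.warpPerspective(w['image'],np.linalg.inv(H),(n,n)); save(sys.argv[1],a)
hsv=cv2.cvtColor(a,cv2.COLOR_RGB2HSV)
m=cv2.inRange(hsv,(95,120,60),(120,255,255)); c=max(cv2.findContours(m,0,2)[0],key=cv2.contourArea)
c=cv2.convexHull(c)
f=lambda u,v:(cx-s*n/2+s*u,cy+s*n/2-s*v)
e=cv2.fitEllipse(c); print('blue',np.round(f(*e[0]),4),np.array(e[1])*s,e[2]); x0,y0=f(*e[0])
for nm,lo,hi in(('white',(0,0,185),(180,45,255)),('yellow',(22,150,150),(35,255,255)),('red',(0,170,120),(6,255,255))):
    m=cv2.inRange(hsv,lo,hi); k,l,st,ce=cv2.connectedComponentsWithStats(m)
    for i in range(1,k):
        x,y=f(*ce[i]); r=np.hypot(x-x0,y-y0)
        if st[i,4]>150 and .033<r<.052: print(nm,st[i,4],(round(x,4),round(y,4)),round(r,4),np.degrees(np.arctan2(y-y0,x-x0)).round(1))
print('cam',W[:3,3])
E
python3 pot.py o_pot
```

```text
[0.61519172 0.30443502 0.20657342] [-1.79998026e+02  4.98543273e-03 -1.73704147e+02] [ 0.68336967  0.93387513 -2.04847568] [-11.73499092  24.93014263 -23.32192772  77.90249745   9.78733629
  79.13545112  61.34611305] 0.02182867727117037
blue [0.5241 0.2939] [0.09755918 0.09801896] 79.64772033691406
white 1144 (np.float64(0.5663), np.float64(0.2986)) 0.0424 6.5
white 1264 (np.float64(0.4813), np.float64(0.289)) 0.0431 -173.5
yellow 1037 (np.float64(0.4907), np.float64(0.3202)) 0.0426 141.8
yellow 1083 (np.float64(0.5573), np.float64(0.2672)) 0.0426 -38.9
red 909 (np.float64(0.5192), np.float64(0.3359)) 0.0423 96.7
red 931 (np.float64(0.5288), np.float64(0.2514)) 0.0427 -83.7
cam [0.548704   0.29655562 0.36887974]
```

View pics/o_pot.png

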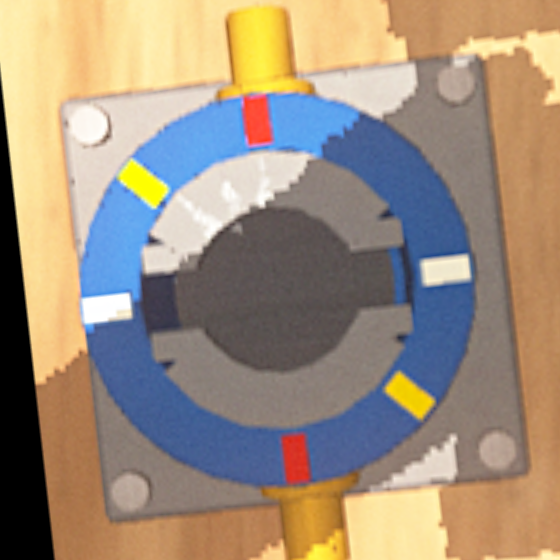

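Marks agree: pot centre (0.5240,0.2937), slots at 6.5 deg, vent at -38.5 deg (141.5). The disc's front edge in the grip is 33.8 mm ahead of the TCP, so the cap is held centred. Moving over the mouth and down.

apply_moves([
  [[-30,-4,0],[0,0,0.003]],
  [[-65,-8,0],[0,0,0.003]],
  [[-88,-11,-10],[0,0,0.003]],
  [[-91,-11,-35],[0,0,0.003]],
  [[-91,-11,-60],[0,0,0.003]],
  [[-91,-11,-72],[0,0,0.003]],
  [[-91,-11,-72],[0,0,0.003]],
  [[-91,-11,-72],[0,0,0.003]],
])

```text
time_s: 10.8
tool_pos: [0.5246, 0.2941, 0.1353]
tool_rot: [180.0, 0.0, -173.4]
force: [-0.2, -0.3, -1.3]
grip_width: 0.0215
```

apply_moves([
  [[0,0,0],[0,0,0]],
  [[0,0,0],[0,0,0]],
])

```text
time_s: 11.0
tool_pos: [0.5248, 0.2943, 0.1358]
tool_rot: [179.9, 0.1, -173.4]
force: [-1.2, 0.4, -2.5]
grip_width: 0.0216
```

Run:
```python
from h import *
P=[];Y=[]
for i in range(4):
    w,W,o=wrist(); P.append(o['tool_pos']); Y.append(o['tool_rot'][2])
print(np.mean(P,0),np.std(P,0),Y,o['force'],o['wrist_torque'],o['qpos'])
save('w4',w['image'])
```

```text
[0.5245804  0.29412354 0.13553028] [0.0001761  0.00011006 0.00023585] [np.float64(-173.412799185885), np.float64(-173.40897504566618), np.float64(-173.40570962531982), np.float64(-173.40317065442554)] [ 0.46470663 -0.84530376 -2.71956305] [ 0.06172939 -0.01801929 -0.02317764] [-10.80644559  17.49207434 -25.02455218  96.03492553   7.8785042
  68.15521834  58.84991028]
```

View pics/w4.png

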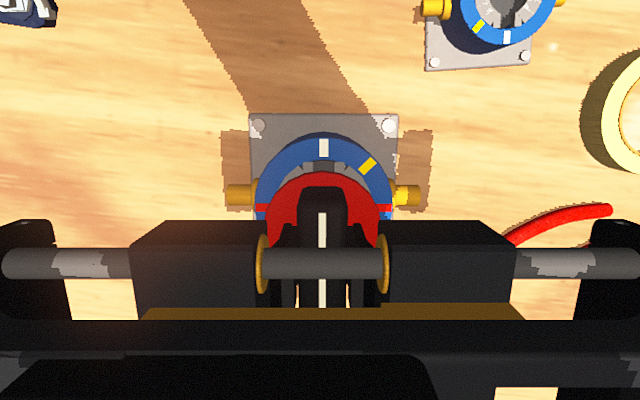

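The view shows the white mark at (323,148), in line with the bar's white line at u=322, with the cap above the mouth. I go down gently and watch the force.

apply_moves([
  [[-0.5,-0.4,-8],[0,0,0]],
  [[-0.5,-0.4,-16],[0,0,0]],
  [[-0.5,-0.4,-22],[0,0,0]],
  [[-0.5,-0.4,-26],[0,0,0]],
  [[-0.5,-0.4,-30],[0,0,0]],
  [[-0.5,-0.4,-32],[0,0,0]],
])

```text
time_s: 11.8
tool_pos: [0.5233, 0.2933, 0.102]
tool_rot: [-180.0, -0.0, -173.4]
force: [0.0, -0.9, -1.5]
grip_width: 0.0217
```

apply_moves([
  [[0,0,-3],[0,0,0]],
  [[0,0,-6],[0,0,0]],
  [[0,0,-9],[0,0,0]],
  [[0,0,-11],[0,0,0]],
  [[0,0,-11],[0,0,0]],
])

```text
time_s: 12.3
tool_pos: [0.5236, 0.2934, 0.0916]
tool_rot: [180.0, 0.0, -173.4]
force: [-0.5, 0.5, -1.7]
grip_width: 0.0214
```

apply_moves([
  [[0,0,-1],[0,0,0]],
  [[0,0,-2],[0,0,0]],
  [[0,0,-2],[0,0,0]],
  [[0,0,-2],[0,0,0]],
])

```text
time_s: 12.7
tool_pos: [0.5236, 0.2935, 0.0915]
tool_rot: [-180.0, 0.0, -173.4]
force: [-3.3, -1.8, 8.8]
grip_width: 0.0217
```

The cap is home: 9-10 N of contact at TCP z 0.0915, just as predicted. Now the twist.

apply_moves([
  [[0,0,0],[0,0,-0.06]],
  [[0,0,0],[0,0,-0.13]],
  [[0,0,0],[0,0,-0.2]],
  [[0,0,0],[0,0,-0.27]],
  [[0,0,0],[0,0,-0.34]],
  [[0,0,0],[0,0,-0.4]],
  [[0,0,0],[0,0,-0.4]],
])

```text
time_s: 13.4
tool_pos: [0.5255, 0.2943, 0.0916]
tool_rot: [179.8, 0.2, 163.7]
force: [2.7, 0.8, 5.3]
grip_width: 0.0216
```

apply_moves([
  [[0,0,0],[0,0,-0.06]],
  [[0,0,0],[0,0,-0.13]],
  [[0,0,0],[0,0,-0.2]],
  [[0,0,0],[0,0,-0.27]],
  [[0,0,0],[0,0,-0.33]],
  [[0,0,0],[0,0,-0.37]],
  [[0,0,0],[0,0,-0.387]],
  [[0,0,0],[0,0,-0.387]],
])

```text
time_s: 14.2
tool_pos: [0.5253, 0.2937, 0.0915]
tool_rot: [179.8, 0.1, 141.6]
force: [0.5, -0.9, 7.2]
grip_width: 0.0217
```

apply_moves([
  [[0,0,0],[0,0,0]],
  [[0,0,0],[0,0,0]],
  [[0,0,0],[0,0,0]],
  [[0,0,0],[0,0,0]],
])

```text
time_s: 14.6
tool_pos: [0.5254, 0.2937, 0.0916]
tool_rot: [179.8, 0.1, 141.6]
force: [0.9, -0.9, 6.6]
grip_width: 0.0216
```

Run:
```python
from h import *
w,W,o=wrist(); print(o['tool_pos'],o['tool_rot'],o['force'],o['wrist_torque'],o['grip_width'],o['time_s'],np.abs(o['joint_velocities']).max())
save('w5',w['image'][100:340,180:470],2.5)
```

```text
[0.52535254 0.29367333 0.09155053] [1.79806615e+02 1.42331197e-01 1.41597990e+02] [ 0.89993852 -0.90397122  6.6341614 ] [-0.23378798 -0.20893959  0.1789801 ] 0.02159854361791708 14.6 0.07827572618946989
```

View pics/w5.png

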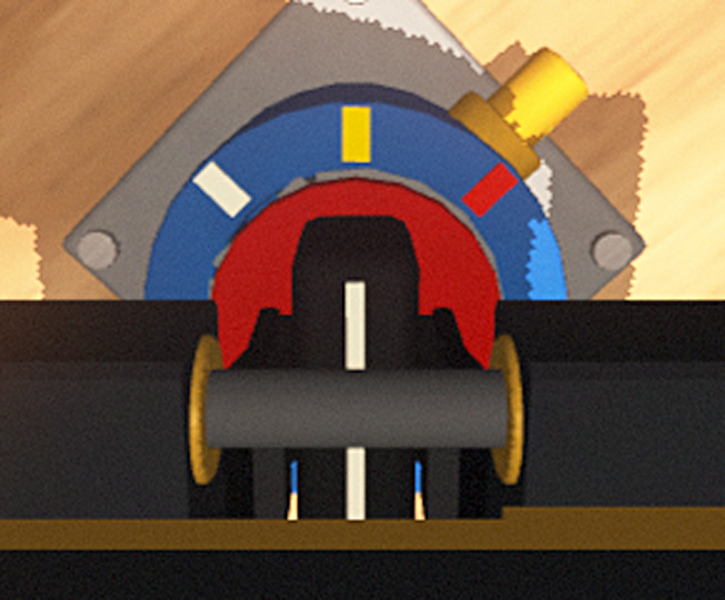

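The crop shows the yellow mark at (356,135), in line with the bar's white line at u=355. The disc sits down in the rim and the red mark is 45 deg away. Handing in.

```bash
python3 -c "
from h import *
print(env.sign_off()); o=env.get_obs(); print(o['time_s'],o['tool_pos'],o['tool_rot'],o['force'])"
```

```text
the job is handed in; nothing more can be done
None
the job is handed in; nothing more can be done
```

I slid the cap out of the dock, pushed it home in the larger pot and turned it 45° clockwise to the yellow vent marks. I handed the job in at about 14.6 s of the 58 s, still gripping the cap.

My last checks before handing in:
- **Twist:** the tool's yaw was 141.6° against 141.5° for the vent, and in the picture the bar's white line pointed straight at the yellow mark. The red lock mark was another 45° on.
- **Depth:** the height read 91.5 mm, as worked out for fully home, and the arm was still pressing down with about 7 N.
- **Grip and rest:** the fingers read 21.6 mm on the 22 mm bar, and joint speeds were near zero.
- **Small disagreement:** the tool sat about 1.4 mm from the measured pot centre in x, which is within the clearance.
- **Not checked:** I took no last picture of the other things on the bench. The planned paths kept clear of them and the forces at the end of each move stayed under 10 N. No state could be read after the hand-in.

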